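Close the twist-lock find canister around its inner canister

ROBOT

A 6-joint arm with a two-finger parallel gripper is mounted at the origin on the work surface. World frame = base frame: x ahead of the robot, y to its left, z up, the work surface at z = 0. Lengths are in m, angles in rad, forces in N, time in s.
With the tool pointing down it reaches from about 0.425 to 0.95 m from the base axis. Payload 3.5 kg.
Tool frame: the origin (TCP) lies at the very end of the fingers, on their centre line; the grasp point (between the pads) lies ctrl.grip_point_offset behind it (ctrl.grip_point_offset is the distance from the TCP to the grasp point, in m); z points along the fingers, y is the direction in which the jaws open and shut (so a half turn about z gives the same grasp; the last joint's range is limited). The gripper opens to 85 mm and grips with 20 to 120 N. Pads are 22 mm wide; open, the fingers measure 114 mm over their backs; the gripper's body (76 mm by 85 mm) begins 54 mm behind the grasp point. The pads swing forward as they close: fully open they stand 13 mm farther back than shut.
Start: joints at [-1.393, 0.286, 1.577, -0, 1.279, -0.15], TCP at [0.217, -0.639, 0.192] pointing down, gripper open.
Joint ranges: [-2.77, 2.77], [-0.9, 2.22], [0.21, 2.48], [-1.53, 4.67], [0.24, 2.81], [-2.84, 2.84]. Speed limits (rad/s): [2.79, 2.79, 3.14, 3.14, 3.14, 3.14].

INTERFACE

Orientations are given as a unit quaternion [x, y, z, w].
In Python, from plant import telemetry, imaging, ticket, finder, ctrl gives the robot as it stands. The module is installed in compiled form; this text tells all that it offers.
- The arm moves only by the shell command python3 -m crank 'ROWS' [FORCE]. ROWS is JSON, a list of rows, each a list of 7 numbers: the shift along the tool's x, y, z scaled (see below), then the turn, a rotation vector about the tool's x, y, z scaled (see below), then the opening, from 0 (shut) to 1 (fully open). A call has 1 to 12 rows; each row is the pose to reach, as a shift and turn from the pose commanded when the call began, along the tool's axes at that moment; what a row does not reach only later rows make up. The controller multiplies each number of a shift by 0.15 m and each number of a turn by 90 degrees. A row lasts 1/10 s, in which the tool goes at most 50 mm and 8.59 degrees, less where a joint would pass 70% of its speed; a pose out of reach is approached as far as the arm can. A call with a number of a shift or a turn outside -1 to 1 is refused whole. A call with a gripper value outside its range is refused whole. The fingers move at their own pace and stop on an object; FORCE is the grip in N (left out, the last holds). Time passes only in rows, so rows that repeat a pose let the fingers close. It gives the time, the measured TCP pose, the force and the opening at its end, in the units of the state.
- telemetry.get_state(): the state, without advancing time (a new reading comes with each control period).
- imaging.read_camera(name): name is "side" or "top" or "wrist"; returns a dict with "pixels" (480x640x3 uint8, red, green, blue), "vfov" (degrees; the focal length in pixels is half the picture's height over the tangent of half this angle, whatever the lens; pixels are square), "cx", "cy" (the principal point, pixels), "rvec" (rotation vector, rad) and "tvec" (3), from world to camera coordinates, as OpenCV has them. Camera axes: x right, y down, z forward; pixel columns grow to the right and rows downward; lengths in m; the calibration is good to about 2 mm. A picture is of the moment at which its call begins. There is no depth.
- ticket.sign_off(): hands the job in, once; it reports no verdict.
Trained networks look in a picture, given as the dict that the camera call returned (one of the last four; its "shot" number tells which), for a name from the list of things; names that differ only in an ending like _2 or _b are one class to them, and where a whole thing is asked for, a point or a joint stands for the part that bears it (a point fixed in the world has none). Each returns a list of dicts, best first, with "confidence" (0 to 1); they miss things now and then, are a little off and sometimes report something else, mostly with a low value. They report only what shows in the picture. A call takes as long as a camera call. They do not tell look-alikes from the thing itself.
- finder.masks_of(label, picture): "pixels" (480x640 bool, what is visible of it) and "extent" ([left, top, right, bottom] in pixels, round what is visible of it).
- finder.pinpoint(label, picture): "location" ([row, column] in pixels: a listed point, or the origin of a listed thing).
The state is a dict: "time": time; "qpos": joint angles; "dq": joint speeds; "joint_efforts": joint torques, N m; "eef_pos": TCP position; "tcp_rot": TCP orientation; "contact_force": force on the tool from outside, world axes, zero at the start; "wrist_torque": the same for the moment, N m; "opening": opening from 0.0 (shut) to 1.0 (fully open).
Only numpy, scipy, OpenCV 4.12 (cv2) and the standard library are available. Lean on these libraries where they do the work, as an engineer would, in place of code of your own. Each camera call takes 0.05 s, during which the arm holds its last target.

TASK

In this archaeology store, a small orange canister holding a find stands upright in one of two round canister feet on the bench. Take the blue outer shell by its yellow handle, lower it over the orange canister with the handle crosswise to the two yellow marks on that foot until its rim rests fully on the foot, then turn it about a quarter turn, either way, so that the handle lines up with the yellow marks, and let go. Leave the grey shell where it stands.

Things in the scene. Friction and masses are not known exactly. Their poses are not given: they have to be found in the camera images.
- shell: Loose blue hollow cover, open below: outer diameter 112 mm, wall 4, roof 88 mm above the rim, inside height 83, up to 0.4 kg. Yellow bar handle on the roof: 70 long, 16 wide, 88 to 124 mm above the rim. Origin: axis at the rim; z up, x along the handle. Inside the rim at +x and -x a lug points inward: 8 high, 24 wide, 43 mm from the axis. Same after a half turn.
- base: Bolted grey foot with the orange canister: disc 140 mm across, 16 high; the shell rim rests on it. White spigot 76 mm across, top 42 mm above bench. White tabs slope from it at +x and -x (yellow marks), out to 47 mm, 30 degrees each side. Shell goes down only with handle over 50 degrees off x (best 75-90), 5 mm play; then turns freely, no stop. Locked: handle along x. Origin: axis at bench, z up.
- inner: Small orange closed canister, loose, 50 mm in diameter, 66 mm high, standing inside the foot's spigot on the disc; its top is 82 mm above the bench. Origin: centre of its underside, z up. An empty foot of the same make, with no orange canister, stands elsewhere on the bench.
- grey_shell: Bystander: grey shell of a smaller size with a black handle, 94 mm in diameter, 88 mm high to the roof, 124 mm to the top of its handle. It does not fit. Origin: on its axis at the rim, z up, x along its handle.
Not all that is in view belongs to the job. What is shaped like the shell but green or red is not meant.

How it is judged:
On the way:
1. the blue shell is lowered over the orange canister, rim on the foot (horizontal distance between shell and base below 0.012 m and z of shell in the frame of base below 0.023 m and angle between shell's own z axis and vertical below 0.12 rad and horizontal distance between inner and base below 0.014 m and z of inner in the frame of base below 0.022 m and angle between inner's own z axis and vertical below 0.15 rad), for 0.1 s.
At the end, for the whole second after the job is handed in: Blue shell upright (7 degrees), within 12 mm of the axis of the foot with the orange canister, rim down within 5 mm, handle in line with the yellow marks within 17 degrees, released, at rest; orange canister upright (8 degrees), within 14 mm of the axis and 6 mm of the disc (horizontal distance between shell and base below 0.012 m and z of shell in the frame of base below 0.021 m and angle between shell's own z axis and vertical below 0.12 rad and angle between the x axis of shell and the x axis of base, either way round below 0.3 rad and horizontal distance between inner and base below 0.014 m and z of inner in the frame of base below 0.022 m and angle between inner's own z axis and vertical below 0.15 rad and linear speed of shell below 0.02 m/s and contact force between the fingers and shell below 0.1 N); the robot touches nothing.
It fails at once if the grey shell is moved more than 30 mm (distance of grey_shell from where it was at the start of the episode above 0.03 m).
It also fails if it takes over 45 s, if anything falls off the work surface, if the arm or the gripper's body presses on something with over 40 N, if the wrist force passes 120 N, or if a joint passes its speed limit or range.

## Working session

There is one attempt and no reset: what is moved stays moved. The work goes in short steps, Python scripts to look and compute and a shell command to move; the robot and the scene stay as the last step left them, time stands still between calls to the robot, and variables do not carry over. Pictures are saved under pics/ and viewed, and the job is handed in when it is done.

```bash
mkdir -p pics; cat > h.py <<'E'
import numpy as np, cv2
from scipy.spatial.transform import Rotation as R
from plant import telemetry, imaging, ticket, finder, ctrl
def K(p):
    f=240/np.tan(np.radians(p['vfov'])/2); return np.array([[f,0,p['cx']],[0,f,p['cy']],[0,0,1]])
def ray(p,u,v):
    Rm=cv2.Rodrigues(np.array(p['rvec'],float))[0]; t=np.array(p['tvec'],float)
    d=Rm.T@np.linalg.inv(K(p))@np.array([u,v,1.]); return -Rm.T@t,d
def atz(p,u,v,z):
    o,d=ray(p,u,v); return o+d*(z-o[2])/d[2]
def proj(p,X):
    return cv2.projectPoints(np.array(X,float).reshape(-1,3),np.array(p['rvec'],float),np.array(p['tvec'],float),K(p),None)[0][:,0]
def save(p,n): cv2.imwrite('pics/'+n,p['pixels'][:,:,::-1])
E
python3 - <<'E'
from h import *
s=telemetry.get_state(); print(s, ctrl.grip_point_offset)
for c in ['side','top','wrist']:
    p=imaging.read_camera(c); save(p,c+'0.png'); print(c,p['vfov'],p['cx'],p['cy'],p['rvec'],p['tvec'],[k for k in p])
    for l in ['shell','base','inner','grey_shell']:
        for m in finder.pinpoint(l,p): print(l,m['confidence'],np.round(m['location']), end=' ')
        for m in finder.masks_of(l,p): print('mask',m['confidence'],m['extent'],end=' ')
        print()
E
```

```text
{'time': 0.0, 'qpos': array([-1.39297888e+00,  2.87178138e-01,  1.57817130e+00, -1.99162160e-05,
        1.27860626e+00, -1.50002500e-01]), 'dq': array([-0.00037164, -0.00103118,  0.00113411,  0.0016679 , -0.00147418,
        0.00075114]), 'joint_efforts': array([ 7.06992741e-04, -4.05976439e+01, -2.92623031e+01, -5.22754772e-05,
        5.81347893e-03, -3.92203731e-06]), 'eef_pos': array([ 0.21722359, -0.63830136,  0.19064206]), 'tcp_rot': array([ 9.86595650e-01,  1.63179740e-01, -2.59631720e-05, -1.18127486e-03]), 'contact_force': array([-0.33046859, -0.16042258,  0.51894895]), 'wrist_torque': array([ 0.03504004, -0.03486069,  0.018513  ]), 'opening': 0.9964092495415545} 0.0187
side 52.911053807130585 323.8143745176405 239.95886468278303 [ 0.42059295 -2.8358664   1.03729132] [0.49867108 0.08955587 0.97246439] ['pixels', 'vfov', 'cx', 'cy', 'rvec', 'tvec', 'shot']
shell 0.74 [321. 342.] shell 0.71 [410. 341.] shell 0.61 [368. 240.] mask 0.9 [313.0, 270.9, 376.5, 346.1] mask 0.83 [201.4, 313.5, 272.7, 392.6] mask 0.73 [305.7, 361.3, 378.6, 450.2] 
base 0.55 [184. 387.] mask 0.98 [358
[... 215 characters left out ...]
2 [ 2.13201605 -2.19311021  0.14966481] [0.0785506  0.52002066 1.03140743] ['pixels', 'vfov', 'cx', 'cy', 'rvec', 'tvec', 'shot']
shell 0.93 [220. 170.] shell 0.91 [292. 242.] shell 0.68 [317. 152.] mask 0.95 [133.9, 186.9, 198.3, 248.3] mask 0.81 [207.9, 259.5, 269.6, 326.0] mask 0.8 [112.0, 286.9, 184.5, 346.6] 
base 0.92 [285. 437.] mask 0.57 [405.5, 253.9, 474.6, 323.8] 
inner 0.67 [290. 441.] mask 0.91 [426.9, 274.5, 454.8, 303.4] 
grey_shell 0.79 [176. 247.] mask 0.97 [221.0, 145.5, 270.4, 201.0] 
wrist 66.97622049525646 318.63142861666273 236.2929495571442 [-2.33716772  1.67528341  0.26403259] [-0.67410236 -0.04040148  0.38100258] ['pixels', 'vfov', 'cx', 'cy', 'rvec', 'tvec', 'shot']
```

View pics/top0.png

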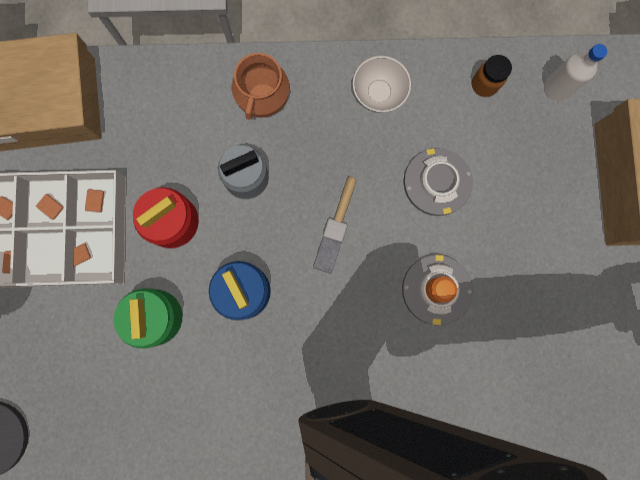

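View pics/side0.png

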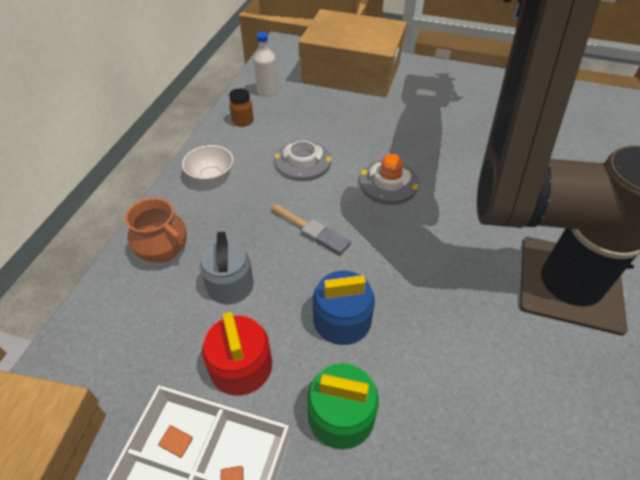

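View pics/wrist0.png

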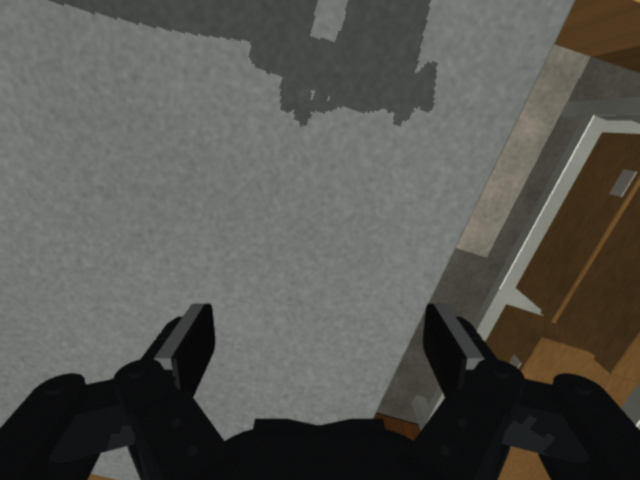

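Candidates: for the shell, blue (top 240,291), green (147,318), red (165,216) and grey with the black handle (243,170). For the foot, the one with the orange canister (438,289) and an empty one (438,181). I choose blue and the orange one, then measure and check them in a crop.

```bash
cat >> h.py <<'E'
def yellow(p,box,thr=0.5):
    h=cv2.cvtColor(p['pixels'],cv2.COLOR_RGB2HSV); m=((h[...,0]>20)&(h[...,0]<32)&(h[...,1]>150)&(h[...,2]>100)).astype(np.uint8)
    z=np.zeros_like(m); l,t,r,b=box; z[t:b,l:r]=m[t:b,l:r]; return z
def comps(m,mn=8):
    n,l,s,c=cv2.connectedComponentsWithStats(m); return [(s[i,4],c[i],l==i) for i in range(1,n) if s[i,4]>=mn]
def box3(cx,cy,th,z0,z1,L=.07,W=.016):
    c,s=np.cos(th),np.sin(th)
    return np.array([[cx+c*a-s*b,cy+s*a+c*b,z] for z in(z0,z1) for a in(-L/2,L/2) for b in(-W/2,W/2)])
def circ(x,y,z,r,n=60):
    a=np.linspace(0,2*np.pi,n); return np.c_[x+r*np.cos(a),y+r*np.sin(a),0*a+z]
E
cat > m.py <<'E'
from h import *
from scipy.optimize import minimize
T=imaging.read_camera('top'); S=imaging.read_camera('side')
def hullmask(q):
    m=np.zeros((480*4,640*4),np.uint8); cv2.fillConvexPoly(m,cv2.convexHull((q*4+1.5).astype(np.float32)).astype(np.int32),1); return cv2.resize(m.astype(np.float32),(640,480),interpolation=cv2.INTER_AREA)
yT=yellow(T,(208,258,272,328)); yS=yellow(S,(312,270,378,346))
print(yT.sum(),yS.sum())
def fit(ims,x0,z0):
    def cost(v):
        return sum(np.abs(hullmask(proj(p,box3(v[0],v[1],v[2]*10,z0+.0,z0+.036)))-y).sum()/max(y.sum(),1) for p,y in ims)
    r=minimize(cost,x0,method='Nelder-Mead',options=dict(initial_simplex=np.array(x0)+np.array([[0,0,0],[.006,0,0],[0,.006,0],[0,0,.02]]),xatol=1e-5,fatol=1e-4)); return r.x*[1,1,10],r.fun
c=comps(yT); g=max(c,key=lambda a:a[0]); o=atz(T,*g[1],.115)
ys,xs=np.nonzero(g[2]); P=np.array([atz(T,u,v,.115)[:2] for u,v in zip(xs,ys)]); e=np.linalg.eigh(np.cov(P.T))[1][:,1]; th=np.arctan2(e[1],e[0])
print('init',o,np.degrees(th))
for ims in([(T,yT)],[(S,yS)],[(T,yT),(S,yS)]):
    v,f=fit(ims,[o[0],o[1],th/10],.088); print(v[:2],np.degrees(v[2]),f)
h=v
# base marks
for p,b in((T,(400,250,478,330)),(S,(352,150,425,208))):
    q=[(a[0],atz(p,*a[1],.016)) for a in comps(yellow(p,b),4)]; print(q)
    A=[a[1] for a in sorted(q,key=lambda a:-a[0])[:2]]; d=A[1]-A[0]; print('base',(A[0]+A[1])/2,np.linalg.norm(d),np.degrees(np.arctan2(d[1],d[0])))
for l in('base',):
  for p in(T,S):
    for m in finder.pinpoint(l,p): print(l,m['confidence'],atz(p,m['location'][1],m['location'][0],0))
for p,n in((T,'t'),(S,'s')):
    im=p['pixels'][:,:,::-1].copy()
    for q in(circ(h[0],h[1],0,.056),circ(h[0],h[1],.088,.056)): cv2.polylines(im,[proj(p,q).astype(int)],1,(255,0,255))
    B=A if 0 else None
    cv2.imwrite(f'pics/fit_{n}.png',im)
    x0,y0=(205,245) if n=='t' else (300,140)
    cv2.imwrite(f'pics/crop_{n}.png',cv2.resize(im[y0:y0+(95 if n=='t' else 210),x0:x0+(280 if n=='t' else 140)],None,fx=2.8,fy=2.8,interpolation=cv2.INTER_CUBIC))
E
python3 m.py
```

```text
68 651
init [0.41861501 0.20594654 0.115     ] -156.36381490499565
[0.42026363 0.2136821 ] -150.73082408484066 5.502757352941177
[0.42078005 0.21120718] -149.40410068298272 0.2369431643625192
[0.42078498 0.21326093] -150.7828367654121 5.761575799674708
[(np.int32(4), array([ 0.47515663, -0.17947708,  0.016     ])), (np.int32(30), array([ 0.34952307, -0.17030767,  0.016     ]))]
base [ 0.41233985 -0.17489238  0.016     ] 0.12596772916039603 -4.174348025164829
[(np.int32(15), array([ 0.47633611, -0.18735513,  0.016     ])), (np.int32(19), array([ 0.34971255, -0.17330651,  0.016     ]))]
base [ 0.41302433 -0.18033082  0.016     ] 0.12740051303435831 -6.330956401479582
base 0.97 [ 0.4160996 -0.1777462  0.       ]
base 0.6 [ 0.41437753 -0.17461912  0.        ]
```

```bash
sed -i 's/>20)&(h\[...,0\]<32)&(h\[...,1\]>150)&(h\[...,2\]>100)/>18)\&(h[...,0]<34)\&(h[...,1]>100)\&(h[...,2]>80)/' h.py; python3 m.py
```

```text
401 701
init [0.42107595 0.2132477  0.115     ] -152.93375478209816
[0.42128015 0.21396244] -152.5997302657664 0.11767456359102245
[0.42165426 0.2105763 ] -152.91570172725832 0.15531383737517832
[0.42046299 0.21326447] -152.19201532194643 0.3244907969021811
[(np.int32(50), array([ 0.47623361, -0.1827434 ,  0.016     ])), (np.int32(48), array([ 0.34937936, -0.17076272,  0.016     ]))]
base [ 0.41280648 -0.17675306  0.016     ] 0.12741875230293054 174.6047330834042
[(np.int32(25), array([ 0.47620973, -0.18574801,  0.016     ])), (np.int32(29), array([ 0.35008158, -0.1730833 ,  0.016     ]))]
base [ 0.41314565 -0.17941565  0.016     ] 0.1267623911845659 -5.733932356144031
base 0.68 [ 0.41728419 -0.17862641  0.        ]
base 0.68 [ 0.41631395 -0.17801631  0.        ]
```

View pics/crop_t.png

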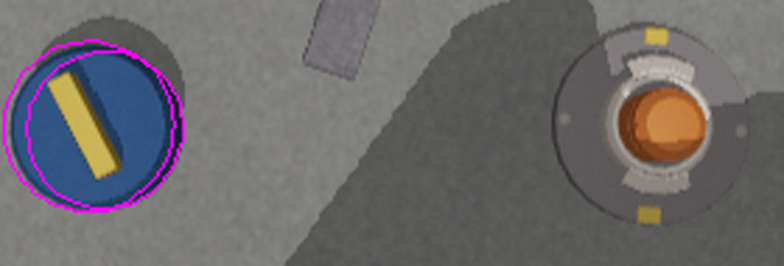

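View pics/crop_s.png

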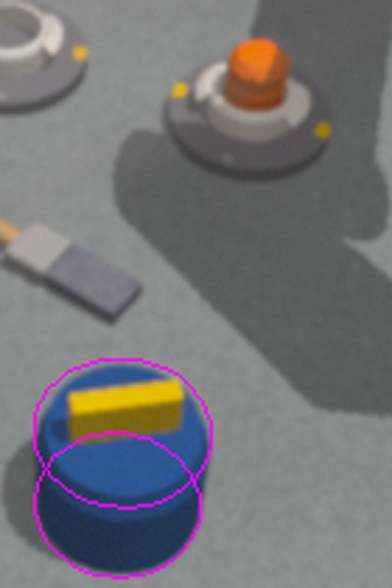

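```bash
cat > go.py <<'E'
import sys
from h import *
# args: x y z yaw sequence -> numbers from measured pose; each later from previous target
s=telemetry.get_state(); p=np.array(s['eef_pos']); r=R.from_quat(s['tcp_rot'])
print('t',round(s['time'],2),'pos',p.round(4),'yaw',np.degrees(np.arctan2(*r.as_matrix()[[1,0],0])).round(2),'tilt',np.degrees(np.arccos(-r.as_matrix()[2,2])).round(2),'q',np.degrees(s['qpos']).round(0),'F',np.round(s['contact_force'],1),'open',round(s['opening'],3))
a=[float(v) for v in sys.argv[1:]]
for i in range(0,len(a),4):
    t=np.array(a[i:i+3]); rt=R.from_matrix(np.array([[1,0,0],[0,-1,0],[0,0,-1.]])); rt=R.from_euler('z',a[i+3],degrees=True)*rt
    d=r.inv().apply(t-p)/.15; w=(r.inv()*rt).as_rotvec()/(np.pi/2)
    print(d.round(3),w.round(3),'rows',np.ceil(max(np.linalg.norm(d)*3,np.linalg.norm(w)*90/8.59))); p,r=t,rt
E
python3 go.py .28 -.47 .2 18.8  .40 -.32 .2 18.8 .46 -.16 .2 18.8 .48 .0 .2 18.8 .46 .13 .2 22 .4215 .2122 .18 27.3
```

```text
t 1.75 pos [ 0.2173 -0.639   0.192 ] yaw 18.78 tilt 0.0 q [-80.  16.  90.  -0.  73.  -9.] F [-0.1 -0.5  0.4] open 1.001
[ 0.758 -0.932 -0.053] [-0.  0. -0.] rows 4.0
[ 1.08  -0.689  0.   ] [0. 0. 0.] rows 4.0
[ 0.722 -0.881  0.   ] [0. 0. 0.] rows 4.0
[ 0.47  -0.967  0.   ] [0. 0. 0.] rows 4.0
[ 0.153 -0.863  0.   ] [ 0.     0.    -0.036] rows 3.0
[-0.033 -0.604  0.133] [ 0.     0.    -0.059] rows 2.0
```

```bash
python3 -m crank '[[0.76,-0.93,-0.05,0,0,0,1],[0.76,-0.93,-0.05,0,0,0,1],[0.76,-0.93,-0.05,0,0,0,1],[0.76,-0.93,-0.05,0,0,0,1]]' 60; python3 -m crank '[[1,-0.69,0,0,0,0,1],[1,-0.69,0,0,0,0,1],[1,-0.69,0,0,0,0,1],[1,-0.69,0,0,0,0,1]]'; python3 -m crank '[[0.8,-0.88,0,0,0,0,1],[0.8,-0.88,0,0,0,0,1],[0.8,-0.88,0,0,0,0,1],[0.8,-0.88,0,0,0,0,1]]'; python3 go.py .48 .0 .2 18.8 .46 .13 .2 22 .4215 .2122 .18 27.3
```

```text
time: 2.15
eef_pos: [0.2813, -0.4673, 0.1995]
tcp_rot: [0.987, 0.164, 0.0, -0.0]
contact_force: [0.1, -0.1, 0.9]
opening: 0.999
time: 2.55
eef_pos: [0.3904, -0.3214, 0.1999]
tcp_rot: [0.986, 0.164, 0.0, 0.0]
contact_force: [1.2, -0.4, 0.2]
opening: 1.0
time: 2.95
eef_pos: [0.4609, -0.1573, 0.1998]
tcp_rot: [0.986, 0.164, 0.0, -0.0]
contact_force: [0.4, -0.4, 0.0]
opening: 1.0
t 2.95 pos [ 0.4609 -0.1573  0.1998] yaw 18.92 tilt 0.06 q [-31.  -8. 116.   0.  73.  40.] F [ 0.4 -0.4  0. ] open 1.0
[ 0.46  -0.951 -0.001] [-0.    -0.001  0.001] rows 4.0
[ 0.153 -0.863  0.   ] [ 0.     0.    -0.036] rows 3.0
[-0.033 -0.604  0.133] [ 0.     0.    -0.059] rows 2.0
```

```bash
python3 -m crank '[[0.46,-0.95,0,0,0,0,1],[0.46,-0.95,0,0,0,0,1],[0.46,-0.95,0,0,0,0,1],[0.46,-0.95,0,0,0,0,1]]' ; python3 -m crank '[[0.15,-0.86,0,0,0,-0.036,1],[0.15,-0.86,0,0,0,-0.036,1],[0.15,-0.86,0,0,0,-0.036,1]]'; python3 -m crank '[[-0.035,-0.6,0.13,0,0,-0.06,1],[-0.035,-0.6,0.13,0,0,-0.06,1],[-0.035,-0.6,0.13,0,0,-0.06,1],[-0.035,-0.6,0.13,0,0,-0.06,1]]'; python3 go.py .4215 .2122 .093 27.3
python3 - <<'E'
from h import *
p=imaging.read_camera('wrist'); save(p,'w1.png')
s=telemetry.get_state()
print(proj(p,[s['eef_pos'],[.4215,.2122,.124]]))
for v in ((.4215,.2122),):
    print(proj(p,box3(*v,np.radians(27.3),.088,.124)).round(0).tolist())
E
```

```text
time: 3.35
eef_pos: [0.4795, 0.0011, 0.1998]
tcp_rot: [0.986, 0.166, 0.0, -0.001]
contact_force: [-0.4, -0.2, 0.0]
opening: 1.004
time: 3.65
eef_pos: [0.4588, 0.1281, 0.1998]
tcp_rot: [0.981, 0.191, 0.0, -0.0]
contact_force: [1.1, -0.4, 0.1]
opening: 0.999
time: 4.05
eef_pos: [0.4206, 0.2078, 0.18]
tcp_rot: [0.971, 0.238, 0.0, 0.0]
contact_force: [1.1, -0.3, -0.8]
opening: 0.998
t 4.05 pos [0.4206 0.2078 0.18  ] yaw 27.53 tilt 0.04 q [ 14. -10. 119.  -0.  71.  76.] F [ 1.1 -0.3 -0.8] open 0.998
[ 0.019 -0.024  0.58 ] [0.    0.    0.003] rows 2.0
[[322.02233952 269.43525297]
 [314.95910511 233.82666142]]
[[325.0, 261.0], [306.0, 261.0], [326.0, 175.0], [305.0, 175.0], [326.0, 280.0], [304.0, 280.0], [327.0, 183.0], [303.0, 183.0]]
```

View pics/w1.png

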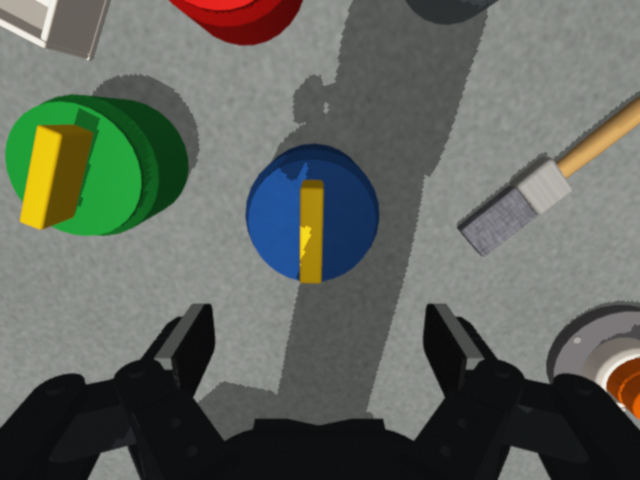

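The wrist picture shows the blue shell's handle between the jaws (columns 300–324, rows 181–283). The prediction matches within 3 px, so I descend and grip.

```bash
python3 -m crank '[[0.02,-0.03,0.3,0,0,0,1],[0.02,-0.03,0.58,0,0,0,1],[0.02,-0.03,0.58,0,0,0,1],[0.02,-0.03,0.58,0,0,0,1]]'; python3 -m crank '[[0,0,0,0,0,0,0],[0,0,0,0,0,0,0],[0,0,0,0,0,0,0],[0,0,0,0,0,0,0],[0,0,0,0,0,0,0],[0,0,0,0,0,0,0],[0,0,0,0,0,0,0],[0,0,0,0,0,0,0]]' 70; python3 go.py .4215 .2135 .22 27.3
```

```text
time: 4.5
eef_pos: [0.422, 0.2119, 0.0934]
tcp_rot: [0.972, 0.236, -0.0, 0.0]
contact_force: [0.8, 0.4, 0.3]
opening: 1.0
time: 5.3
eef_pos: [0.4213, 0.213, 0.0929]
tcp_rot: [0.971, 0.237, -0.0, -0.0]
contact_force: [-0.6, 0.1, -0.8]
opening: -0.001
t 5.3 pos [0.4213 0.213  0.0929] yaw 27.43 tilt 0.01 q [ 14.  -3. 123.   0.  60.  77.] F [-0.6  0.1 -0.8] open -0.001
[ 0.003 -0.002 -0.847] [-0.     0.     0.001] rows 3.0
```

The jaws shut completely, so something is wrong. I look before moving.

```bash
python3 - <<'E'
from h import *
p=imaging.read_camera('wrist'); save(p,'w2.png')
q=imaging.read_camera('side'); im=q['pixels'][220:420,180:450,::-1]; cv2.imwrite('pics/s2.png',cv2.resize(im,None,fx=2.8,fy=2.8))
E
```

```text
(no output)
```

View pics/w2.png

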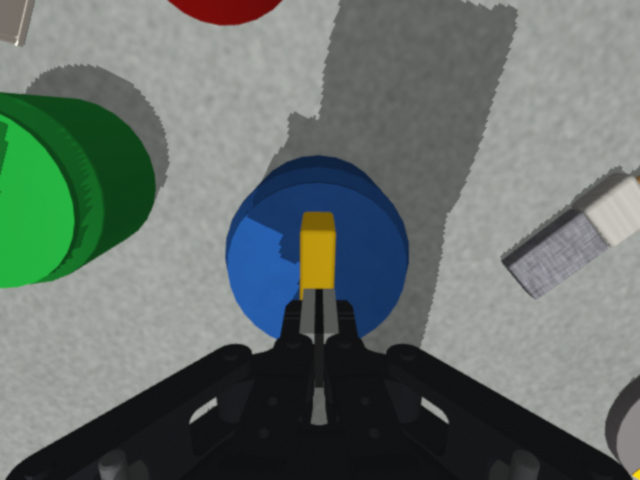

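View pics/s2.png

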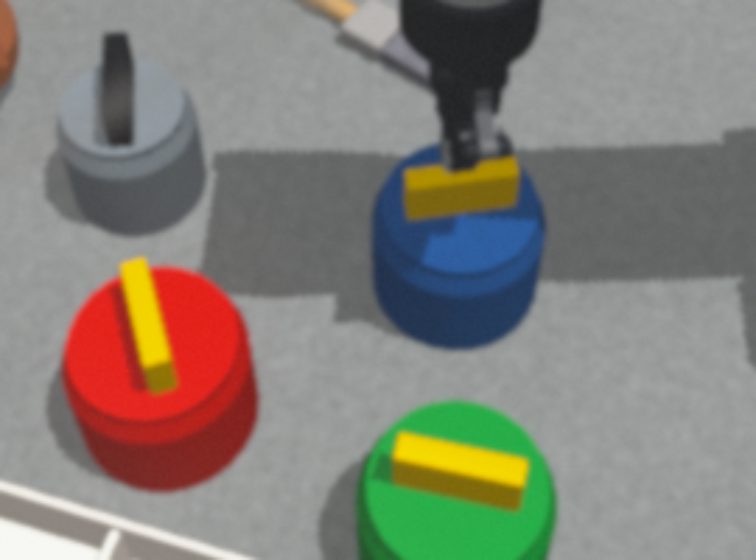

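```bash
python3 - <<'E'
from h import *
s=telemetry.get_state(); e=np.array(s['eef_pos']); print(s['time'],e,s['opening'])
for c in('wrist','side','top'):
    p=imaging.read_camera(c); im=p['pixels'][:,:,::-1].copy()
    B=proj(p,box3(.4215,.213,np.radians(27.3),.088,.124)).astype(int)
    for i,j in((0,1),(0,2),(1,3),(2,3),(4,5),(4,6),(5,7),(6,7)): cv2.line(im,B[i].tolist(),B[j].tolist(),(255,0,255),1)
    for k in range(5):
        q=proj(p,e+[0,0,.02*k])[0]; cv2.circle(im,q.astype(int).tolist(),2,(0,255,0),-1)
    q=proj(p,e)[0].astype(int); print(c,q)
    x,y=np.clip(q[0]-90,0,460),np.clip(q[1]-90,0,330)
    cv2.imwrite(f'pics/d_{c}.png',cv2.resize(im[y:y+160,x:x+200],None,fx=3,fy=3,interpolation=cv2.INTER_CUBIC))
a=[cv2.imread(f'pics/d_{c}.png') for c in('wrist','side','top')]
a=[cv2.resize(v,(400,300)) for v in a]; cv2.imwrite('pics/d.png',np.vstack([np.hstack(a[:2]),np.hstack([a[2],0*a[2]])]))
E
```

```text
5.4 [0.42131665 0.21298834 0.09296115] -0.00031912440636241903
wrist [320 269]
side [343 291]
top [236 289]
```

View pics/d.png

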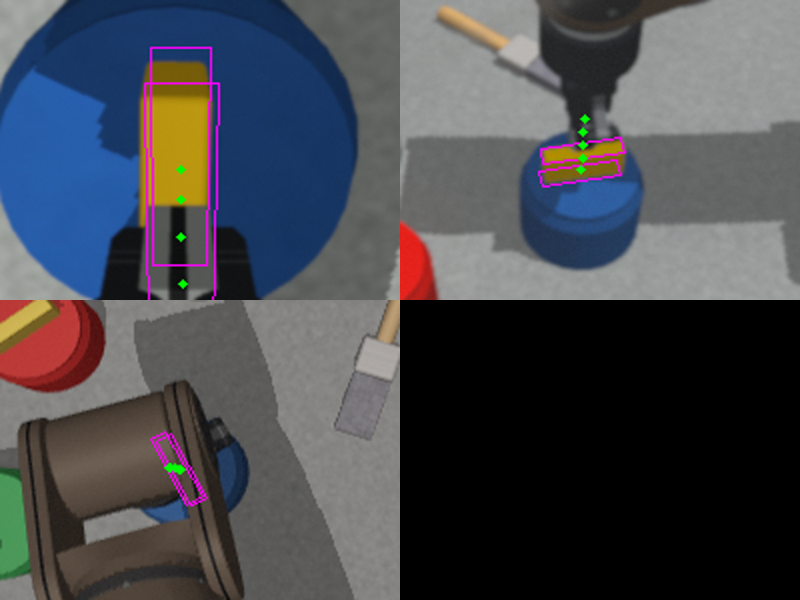

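```bash
python3 - <<'E'
import cv2,numpy as np
a=cv2.imread('pics/w2.png')[190:410,220:420]; a=cv2.resize(a,(500,550),interpolation=cv2.INTER_CUBIC)
b=cv2.imread('pics/s2.png')[0:240,320:600]; b=cv2.resize(b,(300,257))
o=np.zeros((550,800,3),np.uint8); o[:,:500]=a; o[:257,500:]=b; o=np.clip(o.astype(float)*1.6,0,255); cv2.imwrite('pics/z.png',o)
E
```

```text
[ WARN:0@0.078] global loadsave.cpp:1063 imwrite_ Unsupported depth image for selected encoder is fallbacked to CV_8U.
```

View pics/z.png

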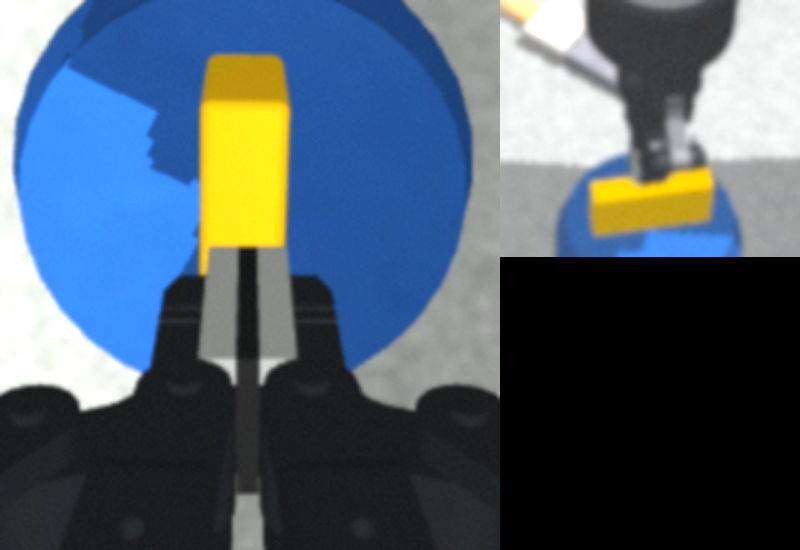

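The picture shows the shut fingertips just above the handle top (tips near row 290), not around it. So the real finger ends sit about 35 mm above the reported TCP. I open and descend in small steps, watching the force.

```bash
python3 -m crank '[[0,0,-0.1,0,0,0,1],[0,0,-0.1,0,0,0,1],[0,0,-0.1,0,0,0,1],[0,0,-0.1,0,0,0,1],[0,0,-0.1,0,0,0,1],[0,0,-0.1,0,0,0,1],[0,0,-0.1,0,0,0,1]]'; python3 -m crank '[[0,0,0.1,0,0,0,1],[0,0,0.17,0,0,0,1],[0,0,0.17,0,0,0,1]]'; python3 -m crank '[[0,0,0.06,0,0,0,1],[0,0,0.06,0,0,0,1]]';python3 -m crank '[[0,0,0.05,0,0,0,1],[0,0,0.05,0,0,0,1]]'; python3 - <<'E'
from h import *
p=imaging.read_camera('wrist'); save(p,'w3.png')
q=imaging.read_camera('side'); im=q['pixels'][220:420,180:450,::-1]; cv2.imwrite('pics/s3.png',cv2.resize(im,None,fx=2.8,fy=2.8))
E
```

```text
time: 6.25
eef_pos: [0.4212, 0.2129, 0.1077]
tcp_rot: [0.972, 0.237, -0.0, 0.0]
contact_force: [0.4, 0.2, -0.7]
opening: 1.001
time: 6.55
eef_pos: [0.4197, 0.2125, 0.0805]
tcp_rot: [0.972, 0.237, -0.002, 0.0]
contact_force: [0.2, -0.4, -1.3]
opening: 0.996
time: 6.75
eef_pos: [0.4207, 0.2128, 0.0725]
tcp_rot: [0.972, 0.237, -0.001, 0.0]
contact_force: [0.1, -0.1, -0.4]
opening: 1.001
time: 6.95
eef_pos: [0.4208, 0.2128, 0.0652]
tcp_rot: [0.972, 0.237, -0.001, 0.0]
contact_force: [-0.5, 0.5, 0.9]
opening: 1.0
```

View pics/w3.png

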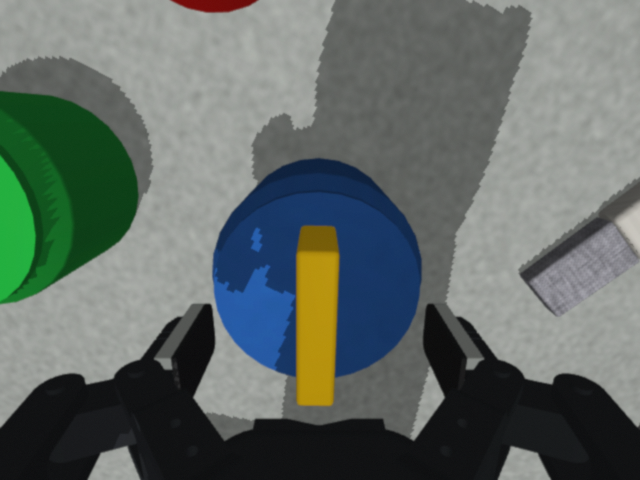

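View pics/s3.png

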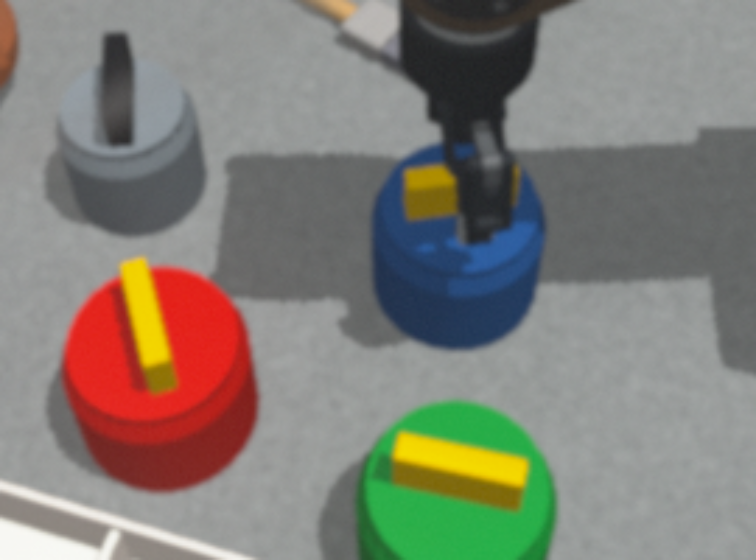

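```bash
python3 -m crank '[[0,0,0,0,0,0,0],[0,0,0,0,0,0,0],[0,0,0,0,0,0,0],[0,0,0,0,0,0,0],[0,0,0,0,0,0,0],[0,0,0,0,0,0,0],[0,0,0,0,0,0,0],[0,0,0,0,0,0,0]]' 70; python3 - <<'E'
from h import *
p=imaging.read_camera('wrist'); save(p,'w4.png')
q=imaging.read_camera('side'); im=q['pixels'][220:420,180:450,::-1]; cv2.imwrite('pics/s4.png',cv2.resize(im,None,fx=2.8,fy=2.8))
E
```

```text
time: 7.85
eef_pos: [0.4214, 0.2131, 0.0661]
tcp_rot: [0.972, 0.237, 0.0, -0.0]
contact_force: [-0.1, 0.7, -0.4]
opening: 0.171
```

View pics/w4.png

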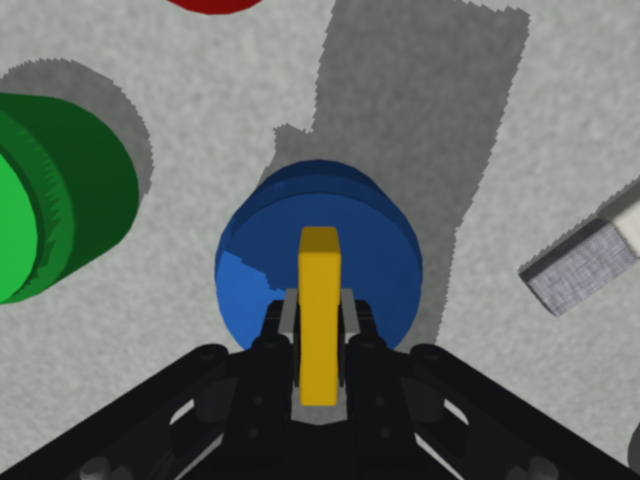

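View pics/s4.png

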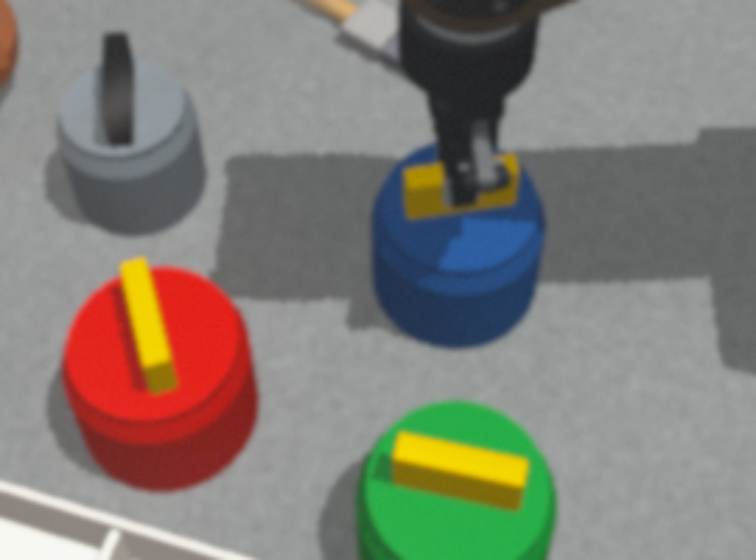

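Gripped: the opening is 0.171 and the fingers are mid-handle. Now I lift and carry.

```bash
python3 -m crank '[[0,0,-0.1,0,0,0,0],[0,0,-0.25,0,0,0,0],[0,0,-0.45,0,0,0,0],[0,0,-0.65,0,0,0,0],[0,0,-0.83,0,0,0,0],[0,0,-0.83,0,0,0,0]]' 80; python3 go.py .45 .10 .19 45 .465 -.03 .19 65 .44 -.13 .19 84.3 .413 -.177 .19 84.3;  python3 - <<'E'
from h import *
q=imaging.read_camera('side'); save(q,'s5.png')
E
```

```text
time: 8.55
eef_pos: [0.4237, 0.2135, 0.1943]
tcp_rot: [0.971, 0.237, 0.004, 0.0]
contact_force: [0.7, -0.0, -1.6]
opening: 0.167
t 8.55 pos [0.4237 0.2135 0.1943] yaw 27.42 tilt 0.45 q [ 14. -10. 118.  -0.  72.  77.] F [ 0.7 -0.  -1.6] open 0.167
[-0.193  0.752  0.029] [ 0.002 -0.005 -0.195] rows 3.0
[-0.542  0.684  0.   ] [ 0.     0.    -0.222] rows 3.0
[-0.675  0.131  0.   ] [ 0.     0.    -0.214] rows 3.0
[-0.33  -0.148  0.   ] [0. 0. 0.] rows 2.0
```

View pics/s5.png

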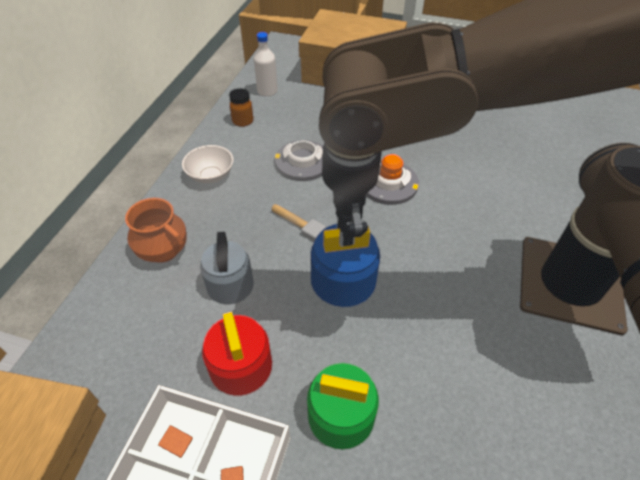

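The shell is lifted and hangs upright. I carry it in three legs, turning it on the way.

```bash
python3 -m crank '[[-0.06,0.25,0,0,0,-0.06,0],[-0.12,0.5,0,0,0,-0.13,0],[-0.19,0.75,0,0,0,-0.195,0],[-0.19,0.75,0,0,0,-0.195,0]]' ; python3 -m crank '[[-0.18,0.22,0,0,0,-0.07,0],[-0.36,0.45,0,0,0,-0.14,0],[-0.54,0.68,0,0,0,-0.22,0],[-0.54,0.68,0,0,0,-0.22,0]]'; python3 go.py .44 -.13 .19 84.3
```

```text
time: 9.0
eef_pos: [0.447, 0.0964, 0.1874]
tcp_rot: [0.925, 0.381, -0.002, 0.0]
contact_force: [-0.1, 0.3, -3.2]
opening: 0.171
time: 9.4
eef_pos: [0.462, -0.0328, 0.1882]
tcp_rot: [0.846, 0.534, -0.002, -0.001]
contact_force: [-0.3, 0.9, -2.4]
opening: 0.169
t 9.4 pos [ 0.462  -0.0328  0.1882] yaw 64.52 tilt 0.2 q [-17. -11. 119.  -0.  72.   9.] F [-0.3  0.9 -2.4] open 0.169
[-0.648  0.147 -0.011] [-0.002  0.001 -0.22 ] rows 3.0
```

```bash
python3 -m crank '[[-0.2,0.05,0,0,0,-0.07,0],[-0.42,0.1,0,0,0,-0.15,0],[-0.65,0.15,0,0,0,-0.22,0],[-0.65,0.15,0,0,0,-0.22,0]]' ; python3 go.py .413 -.177 .19 84.3
```

```text
time: 9.8
eef_pos: [0.44, -0.1286, 0.1884]
tcp_rot: [0.741, 0.671, -0.001, -0.001]
contact_force: [-0.5, 0.5, -2.6]
opening: 0.165
t 9.8 pos [ 0.44   -0.1286  0.1884] yaw 84.35 tilt 0.2 q [-29. -12. 120.  -0.  72. -23.] F [-0.5  0.5 -2.6] open 0.165
[-0.339 -0.148 -0.011] [-0.002 -0.     0.001] rows 2.0
```

```bash
python3 -m crank '[[-0.17,-0.07,0,0,0,0,0],[-0.34,-0.15,0,0,0,0,0],[-0.34,-0.15,0,0,0,0,0],[-0.34,-0.15,0,0,0,0,0]]' ; python3 go.py .413 -.177 .19 84.3; python3 - <<'E'
from h import *
for c in('side','top','wrist'):
    p=imaging.read_camera(c); save(p,c[0]+'6.png')
E
```

```text
time: 10.2
eef_pos: [0.4139, -0.1743, 0.1891]
tcp_rot: [0.74, 0.672, 0.0, -0.001]
contact_force: [-0.8, -0.7, -2.4]
opening: 0.161
t 10.2 pos [ 0.4139 -0.1743  0.1891] yaw 84.47 tilt 0.17 q [-36. -13. 121.   0.  72. -30.] F [-0.8 -0.7 -2.4] open 0.161
[-0.018 -0.004 -0.006] [-0.001 -0.002  0.002] rows 1.0
```

View pics/s6.png

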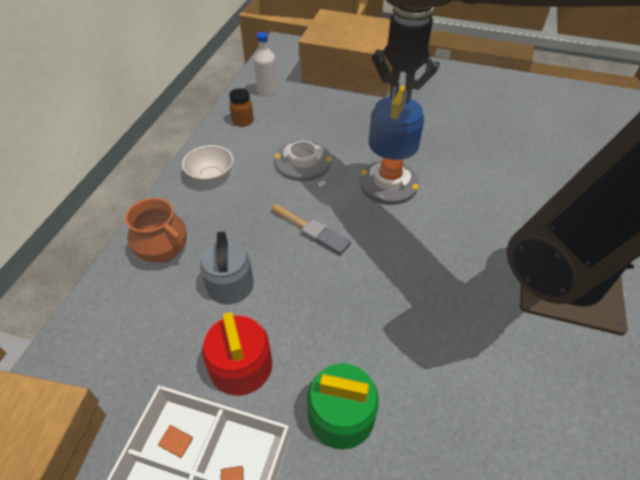

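View pics/t6.png

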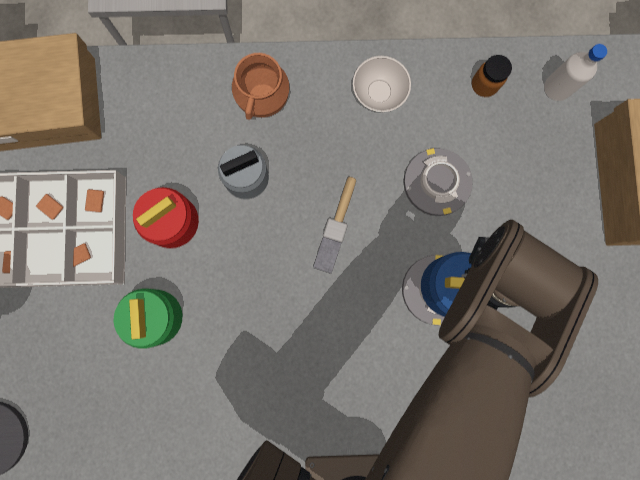

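View pics/w6.png

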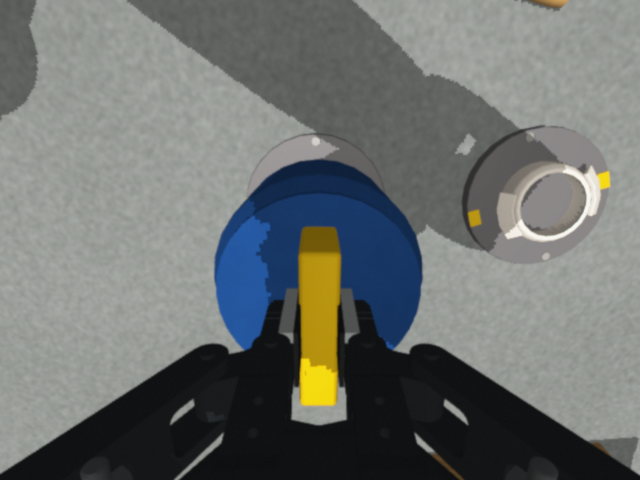

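```bash
cat > fs.py <<'E'
from h import *
from scipy.optimize import minimize
s=telemetry.get_state(); e=np.array(s['eef_pos']); z=e[2]-.0661
def blue(p):
    h=cv2.cvtColor(p['pixels'],cv2.COLOR_RGB2HSV); m=((h[...,0]>100)&(h[...,0]<122)&(h[...,1]>120)&(h[...,2]>30)).astype(np.uint8); return m
for c,b in(('side',(350,80,440,165)),('top',(400,230,480,330))):
    p=imaging.read_camera(c); m=blue(p); k=np.zeros_like(m); l,t,r,bb=b; k[t:bb,l:r]=m[t:bb,l:r]; m=max(comps(k),key=lambda a:a[0])[2]
    # lower / visible outline points: use full-silhouette left&right&bottom extremes
    def hull(v):
        q=np.vstack([circ(v[0],v[1],z,.056),circ(v[0],v[1],z+.084,.056),circ(v[0],v[1],z+.088,.052)]); return cv2.convexHull(proj(p,q).astype(np.float32))
    ys,xs=np.nonzero(cv2.morphologyEx(m.astype(np.uint8),cv2.MORPH_GRADIENT,np.ones((3,3)))&m)
    if c=='side': # per row extremes & per column bottoms
        pts=[(x,ys[xs==x].max()+.5) for x in np.unique(xs)]+[(xs[ys==y].min()-.5,y) for y in np.unique(ys) if y>105]+[(xs[ys==y].max()+.5,y) for y in np.unique(ys) if y>105]
    else: pts=[(xs[ys==y].min()-.5,y) for y in np.unique(ys)]
    H=lambda v:np.array([cv2.pointPolygonTest(hull(v),(float(a),float(b2)),True) for a,b2 in pts])
    r=minimize(lambda v:np.minimum(np.abs(H(v)),3).mean()+ (0 if c=='side' else 0),[.413,-.177],method='Nelder-Mead',options=dict(initial_simplex=[[.413,-.177],[.420,-.177],[.413,-.170]]))
    print(c,len(pts),r.x,r.fun,'eef',e[:2])
E
python3 fs.py
```

```text
side 148 [ 0.42045926 -0.19170155] 1.710699561622099 eef [ 0.41446022 -0.17442455]
top 64 [ 0.41598185 -0.17764806] 0.28712031911911395 eef [ 0.41446022 -0.17442455]
```

```bash
cat > ov.py <<'E'
import sys
from h import *
x,y,z=map(float,sys.argv[2:5])
out=[]
for c,b in(('side',(340,70)),('top',(390,215))):
    p=imaging.read_camera(c); im=cv2.resize(p['pixels'][b[1]:b[1]+130,b[0]:b[0]+100,::-1],None,fx=4,fy=4,interpolation=cv2.INTER_CUBIC)
    for q,col in((circ(x,y,z,.056),(255,0,255)),(circ(x,y,z+.088,.056),(255,0,255)),(circ(.413,-.1794 if c=='side' else -.1768,.016,.07),(0,255,0))):
        cv2.polylines(im,[((proj(p,q)-b+.5)*4).astype(int)],1,col)
    out.append(im)
cv2.imwrite('pics/'+sys.argv[1],np.hstack(out))
E
python3 ov.py o1.png .4145 -.1770 .123
```

View pics/o1.png

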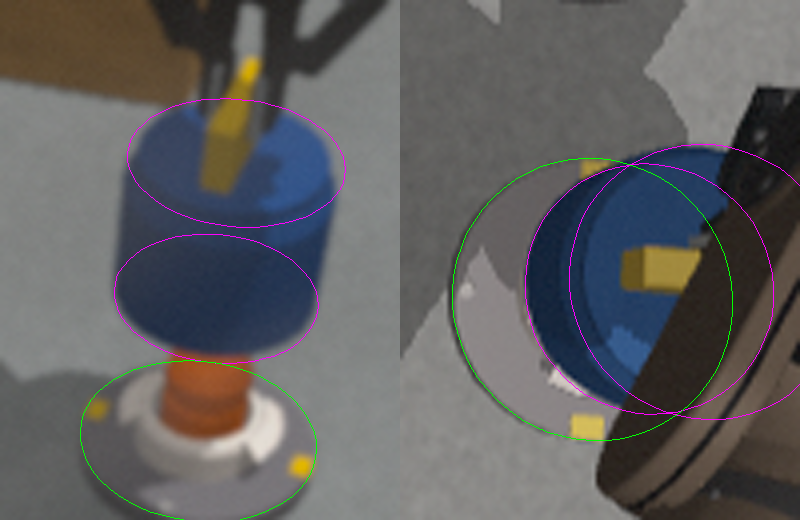

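The side view shows the shell squarely above the canister, and the rim matches the model within about 2 mm. I lower it partway, which is generous around the canister, and look again before the lugs reach the tabs.

```bash
python3 go.py .413 -.177 .189 84.3; python3 -m crank '[[-0.018,0.008,0.1,0,0,0,0],[-0.018,0.008,0.25,0,0,0,0],[-0.018,0.008,0.4,0,0,0,0],[-0.018,0.008,0.42,0,0,0,0],[-0.018,0.008,0.42,0,0,0,0],[-0.018,0.008,0.42,0,0,0,0]]' ; python3 go.py; python3 ov.py o2.png .413 -.1775 .060
```

```text
t 10.55 pos [ 0.4145 -0.1752  0.1904] yaw 84.62 tilt 0.01 q [-36. -13. 121.   0.  72. -31.] F [ 0.9  0.5 -2.7] open 0.168
[-0.013 -0.009  0.01 ] [-0.    -0.     0.004] rows 1.0
time: 11.15
eef_pos: [0.416, -0.1792, 0.1289]
tcp_rot: [0.74, 0.673, 0.0, 0.001]
contact_force: [0.4, -0.5, -2.7]
opening: 0.165
t 11.15 pos [ 0.416  -0.1792  0.1289] yaw 84.57 tilt 0.13 q [-36.  -9. 124.   0.  65. -31.] F [ 0.4 -0.5 -2.7] open 0.165
```

View pics/o2.png

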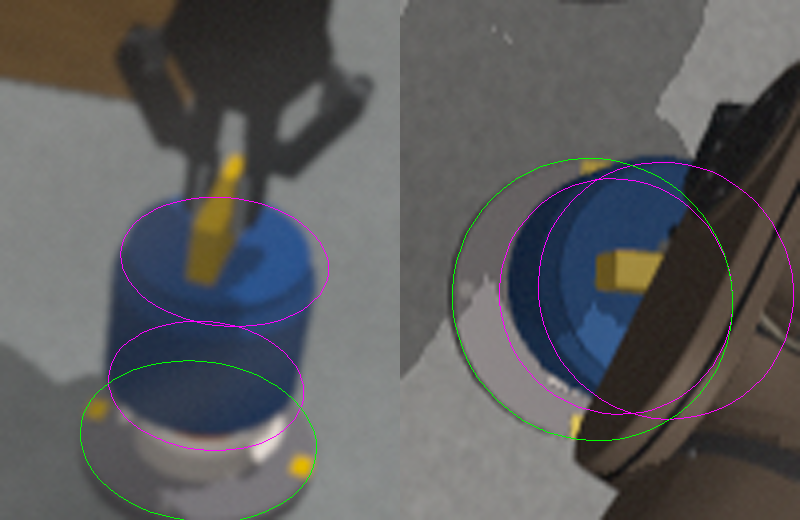

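```bash
cat > fs2.py <<'E'
from h import *
from scipy.optimize import least_squares
import sys
s=telemetry.get_state(); e=np.array(s['eef_pos']); z=e[2]-.0661
print('eef',e,'rim z',z)
for c,b in(('side',(355,90,425,190)),('top',(410,240,480,330))):
    p=imaging.read_camera(c); h=cv2.cvtColor(p['pixels'],cv2.COLOR_RGB2HSV); m=((h[...,0]>104)&(h[...,0]<120)&(h[...,1]>110)).astype(np.uint8)
    k=np.zeros_like(m); l,t,r,bb=b; k[t:bb,l:r]=m[t:bb,l:r]; k=cv2.morphologyEx(k,cv2.MORPH_OPEN,np.ones((3,3))); m=max(comps(k),key=lambda a:a[0])[2]
    ys,xs=np.nonzero(m); print(c,xs.min(),xs.max(),ys.min(),ys.max())
    if c=='side':
        pts=[(x,ys[xs==x].max()+.5) for x in range(xs.min()+3,xs.max()-5)]+[(xs[ys==y].min()-.5,y) for y in range(ys.max()-35,ys.max()-12)]+[(xs[ys==y].max()+.5,y) for y in range(ys.max()-35,ys.max()-22)]
    else: pts=[(xs[ys==y].min()-.5,y) for y in range(ys.min()+3,ys.max()-3)]
    def H(v,zz):
        q=np.vstack([circ(v[0],v[1],zz,.056,120),circ(v[0],v[1],zz+.08,.056,120)]); hu=cv2.convexHull(proj(p,q).astype(np.float32))
        return np.array([cv2.pointPolygonTest(hu,(float(a),float(b2)),True) for a,b2 in pts])
    r=least_squares(lambda v:H(v,z),[e[0],e[1]],loss='soft_l1',diff_step=1e-3)
    print(c,r.x,'rms',np.sqrt(np.mean(H(r.x,z)**2)))
    im=p['pixels'][:,:,::-1].copy()
    for a in pts: cv2.circle(im,(int(round(a[0])),int(round(a[1]))),0,(0,255,255))
    cv2.imwrite(f'pics/f_{c}.png',cv2.resize(im[b[1]:b[3],b[0]:b[2]],(385,550),interpolation=cv2.INTER_NEAREST))
cv2.imwrite('pics/f.png',np.hstack([cv2.imread('pics/f_side.png'),cv2.imread('pics/f_top.png')]))
E
python3 fs2.py
```

```text
eef [ 0.41614631 -0.1793007   0.12914946] rim z 0.06304945658052051
side 368 417 121 166
side [ 0.42560274 -0.25135466] rms 4.540426269290587
top 417 461 254 312
top [ 0.4172625  -0.18199723] rms 0.3503215955974789
```

View pics/f.png

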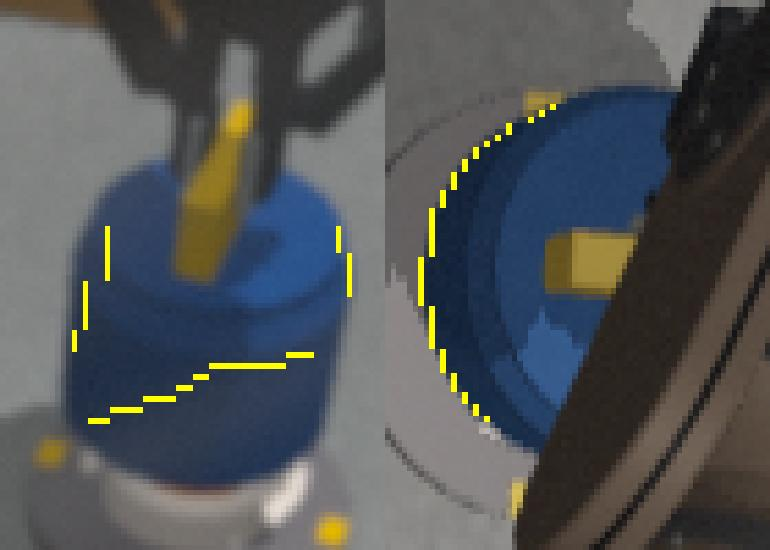

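```bash
sed -i 's/h\[...,0\]>104)&(h\[...,0\]<120)&(h\[...,1\]>110)/h[...,0]>104)\&(h[...,0]<125)\&(h[...,1]>60)/' fs2.py; python3 fs2.py
```

```text
eef [ 0.41585173 -0.17910112  0.12873142] rim z 0.0626314207701102
side 367 418 119 177
side [ 0.41758949 -0.18855636] rms 0.44814958303329144
top 417 461 254 313
top [ 0.41708175 -0.18119445] rms 0.27454610244567035
```

View pics/f.png

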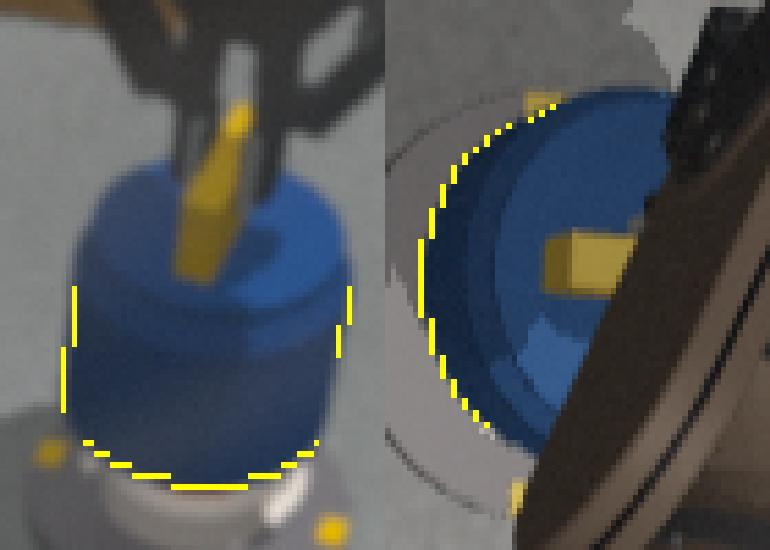

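```bash
sed -e 's/^    r=least.*/    for dz in(-.004,0,.004,.008):\n        r=least_squares(lambda v:H(v,z+dz),[e[0],e[1]],loss="soft_l1",diff_step=1e-3); print(c,dz,r.x,np.sqrt(np.mean(H(r.x,z+dz)**2)))/' -e '/rms/d' fs2.py > fs3.py; python3 fs3.py
```

```text
eef [ 0.4155504  -0.17889458  0.1282658 ] rim z 0.06216580119008157
side 367 418 120 177
side -0.004 [ 0.41766518 -0.19286617] 0.40319695868860006
side 0 [ 0.4171399  -0.18854525] 0.4586980343238786
side 0.004 [ 0.41660528 -0.18422442] 0.5219343888802556
side 0.008 [ 0.41606072 -0.17989956] 0.5908867636324585
top 417 461 255 313
top -0.004 [ 0.41702683 -0.18187787] 0.2654844266442131
top 0 [ 0.4168713  -0.18110694] 0.27387656976655855
top 0.004 [ 0.4167151  -0.18033551] 0.28362357187928444
top 0.008 [ 0.41655901 -0.17956405] 0.2946017519898933
```

Both views, each against the foot measured in that same view, agree that the shell is off by about (+3.7, −3.8) mm. I correct that and re-check.

```bash
python3 -m crank '[[0.023,-0.027,0,0,0,0,0],[0.023,-0.027,0.04,0,0,0,0],[0.023,-0.027,0.04,0,0,0,0],[0.023,-0.027,0.04,0,0,0,0]]'; python3 fs3.py; python3 go.py
```

```text
time: 11.95
eef_pos: [0.4112, -0.1746, 0.1211]
tcp_rot: [0.74, 0.673, -0.0, -0.0]
contact_force: [0.2, -0.1, -2.3]
opening: 0.165
eef [ 0.41116558 -0.17461907  0.12107435] rim z 0.05497434683636186
side 368 419 124 182
side -0.004 [ 0.41308245 -0.18688654] 0.3971290365487098
side 0 [ 0.41258544 -0.18264088] 0.4553803595043346
side 0.004 [ 0.41208143 -0.17839477] 0.5203737571319925
side 0.008 [ 0.41156188 -0.17414362] 0.5903451764897921
top 414 458 257 315
top -0.004 [ 0.41292205 -0.17773714] 0.45976319656226095
top 0 [ 0.41277929 -0.17698985] 0.4602309231850418
top 0.004 [ 0.41263693 -0.17624258] 0.46164149362292606
top 0.008 [ 0.41249474 -0.17549457] 0.46398655546698253
t 12.05 pos [ 0.4115 -0.1749  0.1215] yaw 84.57 tilt 0.01 q [-36.  -9. 125.   0.  64. -31.] F [-0.2  0.3 -1.2] open 0.165
```

The offset to the foot is now about 1 mm in both views. I lower it further, watching the force.

```bash
python3 -m crank '[[0,-0,0.05,0,0,0,0],[0,0,0.1,0,0,0,0],[0,0,0.15,0,0,0,0],[0,0,0.15,0,0,0,0]]'; python3 -m crank '[[0,0,0.03,0,0,0,0],[0,0,0.06,0,0,0,0],[0,0,0.06,0,0,0,0]]';  python3 -m crank '[[0,0,0.02,0,0,0,0],[0,0,0.04,0,0,0,0],[0,0,0.04,0,0,0,0]]'; python3 go.py
```

```text
time: 12.45
eef_pos: [0.4103, -0.174, 0.0971]
tcp_rot: [0.74, 0.673, -0.0, -0.002]
contact_force: [0.1, 0.4, -1.5]
opening: 0.167
time: 12.75
eef_pos: [0.411, -0.1745, 0.0893]
tcp_rot: [0.74, 0.673, -0.0, -0.001]
contact_force: [-0.1, -0.6, -2.2]
opening: 0.166
time: 13.05
eef_pos: [0.4112, -0.1746, 0.0836]
tcp_rot: [0.74, 0.673, -0.0, -0.0]
contact_force: [-0.2, -0.5, -2.4]
opening: 0.17
t 13.05 pos [ 0.4112 -0.1746  0.0836] yaw 84.57 tilt 0.05 q [-36.  -6. 127.   0.  60. -31.] F [-0.2 -0.5 -2.4] open 0.17
```

```bash
python3 -m crank '[[0,0,0.01,0,0,0,0],[0,0,0.015,0,0,0,0],[0,0,0.015,0,0,0,0]]'; python3 -m crank '[[0,0,0.015,0,0,0,0],[0,0,0.015,0,0,0,0],[0,0,0.015,0,0,0,0]]'; python3 ov.py o3.png .413 -.178 .016
```

```text
time: 13.35
eef_pos: [0.4116, -0.175, 0.0822]
tcp_rot: [0.74, 0.673, -0.0, 0.0]
contact_force: [-1.5, 0.7, 0.1]
opening: 0.167
time: 13.65
eef_pos: [0.4117, -0.1751, 0.0822]
tcp_rot: [0.74, 0.673, -0.0, -0.0]
contact_force: [-6.7, 3.4, 13.7]
opening: 0.167
```

View pics/o3.png

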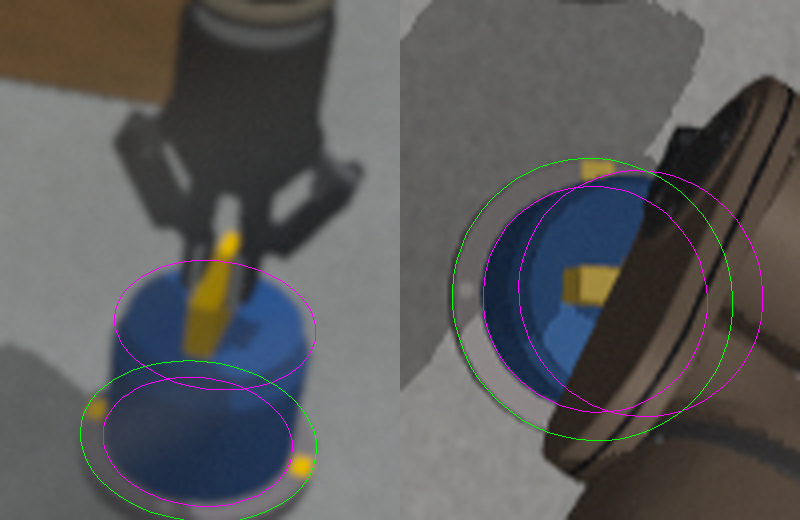

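The rim contacts at the expected height (reported z 0.0822, i.e. 0.0661 + 0.016) and both views match a seated shell. I ease the pressure and turn 90°.

```bash
python3 -m crank '[[0,0,-0.01,0,0,0.07,0],[0,0,-0.01,0,0,0.16,0],[0,0,-0.01,0,0,0.25,0],[0,0,-0.01,0,0,0.34,0],[0,0,-0.01,0,0,0.43,0],[0,0,-0.01,0,0,0.5,0],[0,0,-0.01,0,0,0.5,0]]'; python3 go.py; python3 -m crank '[[0,0,0,0,0,0.09,0],[0,0,0,0,0,0.18,0],[0,0,0,0,0,0.27,0],[0,0,0,0,0,0.36,0],[0,0,0,0,0,0.45,0],[0,0,0,0,0,0.5,0],[0,0,0,0,0,0.5,0]]'; python3 go.py;python3 ov.py o4.png .413 -.178 .016
```

```text
time: 14.45
eef_pos: [0.4125, -0.1756, 0.082]
tcp_rot: [0.941, 0.338, 0.001, 0.001]
contact_force: [0.0, 1.4, 2.3]
opening: 0.167
t 14.45 pos [ 0.4125 -0.1756  0.082 ] yaw 39.57 tilt 0.18 q [-36.  -6. 127.  -0.  59.  14.] F [0.  1.4 2.3] open 0.167
time: 15.15
eef_pos: [0.4123, -0.1757, 0.082]
tcp_rot: [0.999, -0.046, 0.001, 0.001]
contact_force: [-0.2, -0.8, 2.8]
opening: 0.166
t 15.15 pos [ 0.4123 -0.1757  0.082 ] yaw -5.3 tilt 0.16 q [-36.  -6. 127.  -0.  59.  59.] F [-0.2 -0.8  2.8] open 0.166
```

View pics/o4.png

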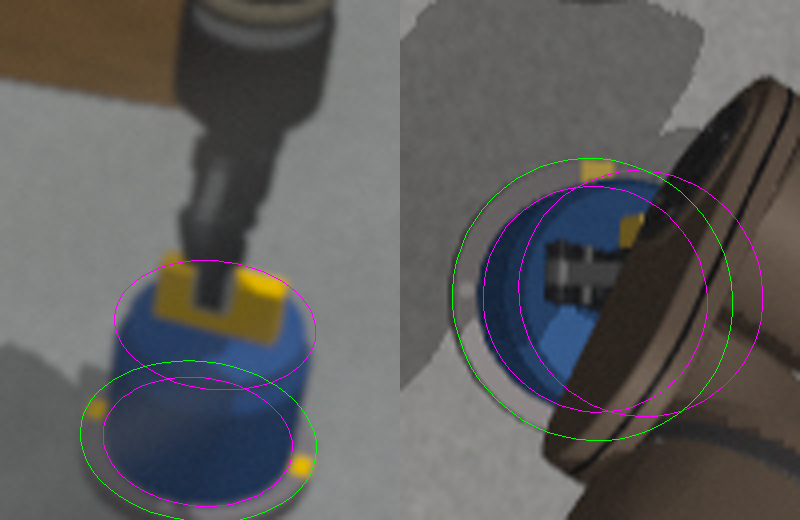

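The handle now lines up with the marks. I release and withdraw straight up.

```bash
python3 -m crank '[[0,0,0,0,0,0,0.5],[0,0,0,0,0,0,1],[0,0,0,0,0,0,1],[0,0,0,0,0,0,1],[0,0,0,0,0,0,1],[0,0,0,0,0,0,1],[0,0,0,0,0,0,1],[0,0,0,0,0,0,1]]'; python3 -m crank '[[0,0,-0.15,0,0,0,1],[0,0,-0.4,0,0,0,1],[0,0,-0.7,0,0,0,1],[0,0,-0.95,0,0,0,1],[0,0,-0.95,0,0,0,1]]'; python3 go.py
```

```text
time: 16.05
eef_pos: [0.4115, -0.1748, 0.081]
tcp_rot: [0.999, -0.047, 0.0, -0.0]
contact_force: [-0.8, -0.6, 0.2]
opening: 1.003
time: 16.55
eef_pos: [0.4145, -0.177, 0.2306]
tcp_rot: [0.999, -0.047, 0.005, 0.004]
contact_force: [0.4, 0.7, 0.3]
opening: 1.001
t 16.55 pos [ 0.4145 -0.177   0.2306] yaw -5.42 tilt 0.74 q [-36. -15. 118.   0.  76.  59.] F [0.4 0.7 0.3] open 1.001
```

```bash
python3 -m crank '[[0,0.3,0,0,0,0,1],[0,0.6,0,0,0,0,1],[0,0.95,0,0,0,0,1],[0,0.95,0,0,0,0,1]]'; python3 -m crank '[[-0.1,0.3,0,0,0,0,1],[-0.3,0.6,0,0,0,0,1],[-0.5,0.95,0,0,0,0,1],[-0.5,0.95,0,0,0,0,1]]';python3 - <<'E'
from h import *
for p,b,bb in((imaging.read_camera('top'),(400,250,478,330),0),(imaging.read_camera('side'),(340,100,430,215),0)):
    save(p,'end%d.png'%p['shot'])
    for a in comps(yellow(p,b),8):
        z=.016 if a[0]<120 else .12
        ys,xs=np.nonzero(a[2]); P=np.array([atz(p,u,v,z)[:2] for u,v in zip(xs,ys)]); w=np.linalg.eigh(np.cov(P.T))[1][:,1]
        print(a[0],a[1].round(1),atz(p,*a[1],z).round(4),np.degrees(np.arctan2(w[1],w[0])).round(1))
E
python3 ov.py o5.png .413 -.178 .016
```

```text
time: 16.95
eef_pos: [0.3967, -0.3209, 0.2224]
tcp_rot: [0.999, -0.05, -0.001, 0.0]
contact_force: [1.4, 0.8, -0.7]
opening: 0.999
time: 17.35
eef_pos: [0.3073, -0.4537, 0.2224]
tcp_rot: [0.999, -0.049, -0.001, -0.0]
contact_force: [-0.2, 0.7, 0.1]
opening: 1.001
43 [438.8 257.1] [ 0.4768 -0.1828  0.016 ] 94.5
505 [450.6 287.9] [ 0.4123 -0.1753  0.12  ] 173.8
48 [436.5 321.5] [ 0.3494 -0.1708  0.016 ] 90.2
522 [394.5 143.6] [ 0.4128 -0.1815  0.12  ] 152.5
21 [363.8 172. ] [ 0.4761 -0.1858  0.016 ] 92.0
28 [414.8 186.2] [ 0.3503 -0.1732  0.016 ] 90.8
```

View pics/o5.png

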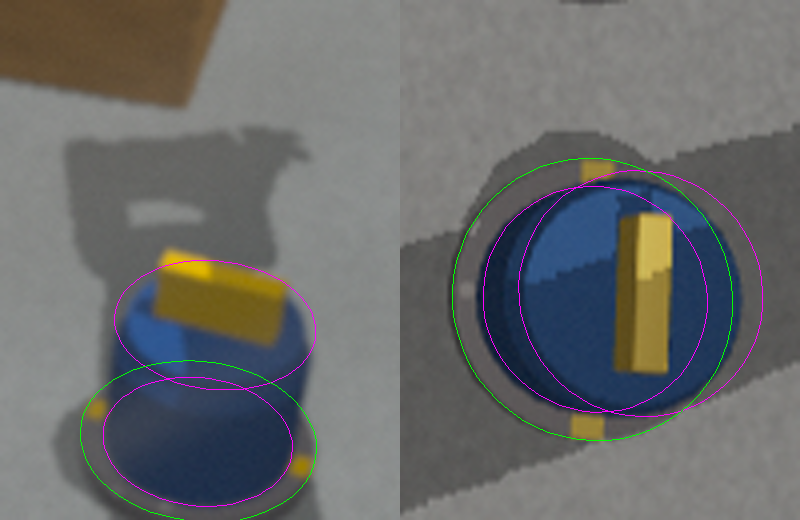

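The handle is at 173.8° against about 174.6° for the marks. The shell is centred within about 2–3 mm, upright and on the disc, and the gripper is clear. I hand it in.

```bash
python3 -c "
from plant import ticket
print(ticket.sign_off())"
```

```text
the job is handed in; nothing more can be done
None
```

I put the blue shell over the orange canister with the handle crosswise to the marks. Once its rim rested on the foot I turned it 90° in line with the marks, released it and handed the job in at about 17.5 s.

**Last checks**
- **Handle:** 173.8° in the top view, against about 174.6° for the yellow marks. The side view's cruder estimate of 152.5° is skewed by the visible side face of the handle. I did not use it.
- **Position:** the shell is within about 2–3 mm of the foot's axis in both views.
- **Seating:** contact came at the expected height, with about 14 N upward. The final pictures show the shell upright on the disc.
- **Release:** the gripper was fully open and clear, with no contact force.
- **Not checked:** the canister is hidden inside the shell. I saw it upright before lowering, and the lowering met no resistance until the rim seated. I did not measure the grey shell again; the arm never went near it.

**What went wrong or disagreed**
- **First grasp missed:** the jaws shut just above the handle, because the finger ends sit about 35 mm higher than the reported TCP. I went 28 mm lower and gripped the handle on the second try.
- **Wrong direction once:** I moved one small sideways correction the wrong way while lowering. I measured it and corrected it before the shell reached the tabs.
- **Cameras:** the top and side views differ by about 3 mm in y, so I compared the shell and foot only within the same picture.

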